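# Put the crew's flasks back in their own holders

## Robot

A 7-joint arm with a two-finger parallel gripper is mounted at the origin on the work surface. World frame = base frame: x ahead of the robot, y to its left, z up, the work surface at z = 0. Lengths are in mm, angles in rad, forces in N, time in s.
With the tool pointing down it reaches from about 400 to 925 mm from the base axis. Payload 4.1 kg.
Tool frame: the origin (TCP) lies at the very end of the fingers, on their centre line; the grasp point (between the pads) lies 19 mm behind it; x points along the fingers, z is the direction in which the jaws open and shut, and the axes are right-handed (so a half turn about x gives the same grasp; the last joint's range is limited). The gripper opens to 85 mm and grips with 20 to 120 N. Pads are 22 mm wide; open, the fingers measure 114 mm over their backs; the gripper's body (76 mm by 85 mm) begins 54 mm behind the grasp point. The pads swing forward as they close: fully open they stand 13 mm farther back than shut.
Start: joints at [-1.334, 0.398, 0.045, 1.537, -0.019, 1.207, -0.051], TCP at [214.171, 613.738, 231.347] pointing down, gripper open.
Joint ranges: [-2.82, 2.82], [-0.49, 2.23], [-1.37, 1.46], [0, 2.46], [-1.36, 4.5], [0.23, 2], [-2.94, 2.94]. Speed limits (rad/s): [2.57, 2.57, 3.14, 3.14, 3.14, 3.14, 3.14].

## Interface

Orientations are given as a unit quaternion [w, x, y, z].
In Python, from plant import r gives the robot as it stands. The module is installed in compiled form; this text tells all that it offers.
- The arm moves only by the shell command python3 -m inch 'ROWS'. ROWS is JSON, a list of rows, each a list of 3 entries, a list of its own where there are three numbers: the turn, a rotation vector about the tool's x, y, z in rad, then the shift along the tool's x, y, z in mm, then the opening, from 0 (shut) to 1 (fully open). In form: [[[rx, ry, rz], [tx, ty, tz], grip], ...]. A call has exactly 10 rows; each row is the pose to reach, as a shift and turn from the pose measured when the call began, along the tool's axes at that moment; what a row does not reach only later rows make up. A row lasts 1/12 s, in which the tool goes at most 41.7 mm and 7.16 degrees, less where a joint would pass 70% of its speed; a pose out of reach is approached as far as the arm can. A call with a gripper value outside its range is refused whole. The fingers move at their own pace and stop on an object; the grip force is fixed at half the most. Time passes only in rows, so rows that repeat a pose let the fingers close, or fill a call up. It gives the time, the measured TCP pose, the force and the opening at its end, in the units of the state.
- r.observe(): the state, without advancing time (a new reading comes with each control period).
- r.capture(name): name is "side" or "top"; returns a dict with "pixels" (420x560x3 uint8, red, green, blue), "fx", "fy", "cx", "cy" (pixels), "k1" (the pictures are not rectified: a ray, as slopes to the right and down, at radius r is drawn at 1 + k1 r^2 times it, then the intrinsics apply), "R" (3x3) and "t" (3): a world point X has camera coordinates R X + t. Camera axes: x right, y down, z forward; pixel columns grow to the right and rows downward; lengths in mm; the calibration is good to about 2 mm. A picture is of the moment at which its call begins. There is no depth.
- r.finish_job(): hands the job in, once; it reports no verdict.
The state is a dict: "time": time; "joint_positions": joint angles; "dq": joint speeds; "effort": joint torques, N m; "eef_pos": TCP position; "ee_rot": TCP orientation; "force": force on the tool from outside, world axes, zero at the start; "torque": the same for the moment, N m; "grip_width": finger opening in mm.
Only numpy, scipy, OpenCV 4.12 (cv2) and the standard library are available. Lean on these libraries where they do the work, as an engineer would, in place of code of your own. Each camera call takes 0.05 s, during which the arm holds its last target.

## Task

The crew's four drinking flasks stand scattered among their four holders on the water-station table: stand each flask upright on the floor of the holder whose ring and pad have the colour of its cap, and let go of it. The flasks have glass liners, so keep them upright and set them down without dropping them or knocking any over, and leave the mug and the lunch box where they are.

Things in the scene. Friction and masses are not known exactly. Their poses are not given: they have to be found in the camera images.
- flask_red: Loose upright drinking flask with a red screw cap and a white body with a red band; 150 mm tall overall. Body 56 mm in diameter up to 103 mm; the cap is a plain cylinder 46 mm in diameter from 107 mm up to the flat top at 150 mm. 0.17 to 0.4 kg. Origin: centre of its underside; z up along the flask. It is round: yaw is of no account.
- flask_yellow: Loose upright drinking flask with a yellow screw cap and a bare steel body with a yellow band; 140 mm tall overall. Body 54 mm in diameter up to 93 mm; the cap is a plain cylinder 44 mm in diameter from 97 mm up to the flat top at 140 mm. 0.17 to 0.4 kg. Origin: centre of its underside; z up along the flask. It is round: yaw is of no account.
- flask_green: Loose upright drinking flask with a green screw cap and a grey body with a green band; 160 mm tall overall. Body 58 mm in diameter up to 113 mm; the cap is a plain cylinder 48 mm in diameter from 117 mm up to the flat top at 160 mm. 0.17 to 0.4 kg. Origin: centre of its underside; z up along the flask. It is round: yaw is of no account.
- flask_black: Loose upright drinking flask with a black screw cap and a dark steel body with a black band; 145 mm tall overall. Body 56 mm in diameter up to 98 mm; the cap is a plain cylinder 46 mm in diameter from 102 mm up to the flat top at 145 mm. 0.17 to 0.4 kg. Origin: centre of its underside; z up along the flask. It is round: yaw is of no account.
- holder_red: Fixed holder for the red-capped flask: grey steel block 100 x 100 mm, 30 mm high, with an open round well 74 mm in diameter, a red ring painted round its mouth and a red pad as the well's floor, 4 mm above the table; a seated flask's underside rests there. Origin: on the well's axis, at table height; z up.
- holder_yellow: Fixed holder for the yellow-capped flask: grey steel block 100 x 100 mm, 30 mm high, with an open round well 74 mm in diameter, a yellow ring painted round its mouth and a yellow pad as the well's floor, 4 mm above the table; a seated flask's underside rests there. Origin: on the well's axis, at table height; z up.
- holder_green: Fixed holder for the green-capped flask: grey steel block 100 x 100 mm, 30 mm high, with an open round well 74 mm in diameter, a green ring painted round its mouth and a green pad as the well's floor, 4 mm above the table; a seated flask's underside rests there. Origin: on the well's axis, at table height; z up.
- holder_black: Fixed holder for the black-capped flask: grey steel block 100 x 100 mm, 30 mm high, with an open round well 74 mm in diameter, a black ring painted round its mouth and a black pad as the well's floor, 4 mm above the table; a seated flask's underside rests there. Origin: on the well's axis, at table height; z up.
- mug: White ceramic mug with a side handle, 80 mm across, 90 mm tall, loose; a bystander, not part of the job. Origin: centre of its underside.
- lunchbox: Closed metal lunch box, 130 x 90 mm (with clips about 134 x 102 mm), 50 mm tall, loose; a bystander, not part of the job. Origin: centre of its underside.
Things that resemble listed ones, but are neither listed nor needed, are in the scene too. Leave any blue or orange look-alike of the flask_black alone.

How it is judged (in metres and radians):
At the end, for the whole second after the job is handed in: Every flask stands in the holder of its cap's colour: axis within 15 mm of the well's axis, underside less than 9 mm above the table (the well floor is at 4 mm), within 0.1 rad of upright, at rest and released (horizontal distance between flask_red and holder_red below 0.015 m and z of flask_red in the frame of holder_red below 0.009 m and angle between each of flask_red, flask_yellow, flask_green, flask_black's own z axis and vertical below 0.1 rad and linear speed of each of flask_red, flask_yellow, flask_green, flask_black below 0.02 m/s and contact force between the fingers and flask_red below 0.1 N and horizontal distance between flask_yellow and holder_yellow below 0.015 m and z of flask_yellow in the frame of holder_yellow below 0.009 m and contact force between the fingers and flask_yellow below 0.1 N and horizontal distance between flask_green and holder_green below 0.015 m and z of flask_green in the frame of holder_green below 0.009 m and contact force between the fingers and flask_green below 0.1 N and horizontal distance between flask_black and holder_black below 0.015 m and z of flask_black in the frame of holder_black below 0.009 m and contact force between the fingers and flask_black below 0.1 N); the robot touches nothing.
It fails at once if a flask tips more than 35 degrees (angle between any of flask_red, flask_yellow, flask_green, flask_black's own z axis and vertical above 0.61 rad).
It fails at once if a flask is dropped: it moves faster than 0.7 m/s while the fingers do not touch it (a fall of about 25 mm) ((linear speed of flask_red above 0.7 m/s and contact force between the fingers and flask_red below 0.05 N) or (linear speed of flask_yellow above 0.7 m/s and contact force between the fingers and flask_yellow below 0.05 N) or (linear speed of flask_green above 0.7 m/s and contact force between the fingers and flask_green below 0.05 N) or (linear speed of flask_black above 0.7 m/s and contact force between the fingers and flask_black below 0.05 N)).
It fails at once if the mug is moved more than 20 mm (distance of mug from where it was at the start of the episode above 0.02 m).
It fails at once if the lunchbox is moved more than 20 mm (distance of lunchbox from where it was at the start of the episode above 0.02 m).
It also fails if it takes over 102 s, if anything falls off the work surface, if the arm or the gripper's body presses on something with over 40 N, if the wrist force passes 120 N, or if a joint passes its speed limit or range.

## Working session

There is one attempt and no reset: what is moved stays moved. The work goes in short steps, Python scripts to look and compute and a shell command to move; the robot and the scene stay as the last step left them, time stands still between calls to the robot, and variables do not carry over. Pictures are saved under pics/ and viewed, and the job is handed in when it is done.

```bash
mkdir -p pics
python3 - <<'E'
from plant import r
import cv2,json
s=r.observe();print(s)
for n in("top","side"):
    c=r.capture(n);cv2.imwrite(f"pics/{n}0.png",c["pixels"][:,:,::-1]);print({k:c[k] for k in c if k!="pixels"})
E
```

```text
{'time': 0.0, 'joint_positions': array([-1.33399392,  0.39922279,  0.04501267,  1.53788269, -0.0186485 ,
        1.20688414, -0.05072408]), 'dq': array([1.18178166e-03, 1.22467784e-03, 3.12423906e-04, 3.55524412e-04,
       8.12457657e-04, 5.21992597e-04, 8.19471139e-05]), 'effort': array([-4.70711038e-04, -4.75108051e+01,  1.36456467e+00, -2.54224473e+01,
        1.14706406e-02,  9.42902727e-03,  7.42802172e-06]), 'eef_pos': array([213.96720442, 613.10492717, 230.2419492 ]), 'ee_rot': array([ 0.57596829, -0.40990252,  0.57703073,  0.40899389]), 'force': array([-0.39549207, -0.43317174,  0.11708838]), 'torque': array([ 0.03126935, -0.0121992 , -0.02054805]), 'grip_width': 85.26018787918852}
{'fx': 479.0693715169622, 'fy': 479.0693715169622, 'cx': 281.18226772510087, 'cy': 218.48884352084602, 'k1': -0.0930944816012662, 'R': array([[-0.02682062, -0.9993122 ,  0.02560829],
       [-0.99686188,  0.02482866, -0.07516595],
       [ 0.07447843, -0.02754393, -0.99684216]]), 't': array([   4.12374597,  474.96942074, 1114.53271234])}
{'fx': 518.314194283085, 'fy': 518.314194283085, 'cx': 285.6835277318103, 'cy': 206.98516608165676, 'k1': -0.11951946153499558, 'R': array([[ 0.91384409, -0.40605201, -0.00327645],
       [-0.26608903, -0.59271512, -0.76018775],
       [ 0.30673377,  0.69556491, -0.6496952 ]]), 't': array([-432.34611259,  147.88916444, 1103.78702041])}
```

View pics/top0.png

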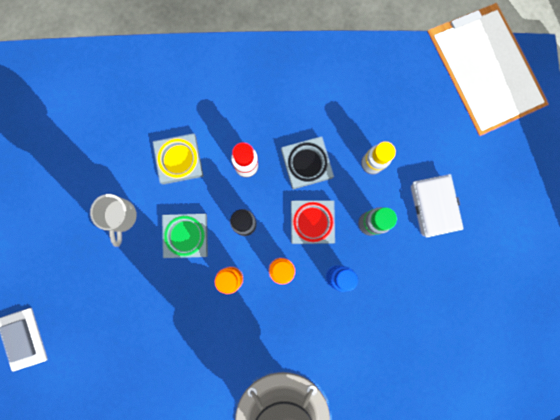

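View pics/side0.png

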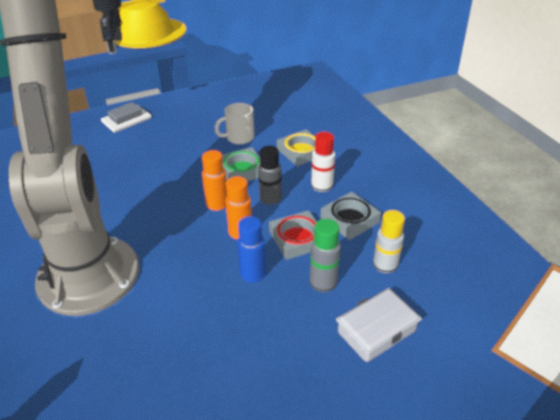

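The top view shows the holders: yellow (178,158), black (307,161), green (185,235), red (313,221). It also shows the flasks: red (243,157), yellow (380,155), black (242,222), green (381,220). The mug is at (112,213), the box at (437,206), and the orange and blue look-alikes are in the row nearest the robot. Next I'll measure by fitting projected shapes.

```bash
cat > h.py <<'E'
import numpy as np, cv2
from scipy.optimize import least_squares
def proj(c,X):
    P=np.asarray(X,float)@c["R"].T+c["t"]; s=P[:,:2]/P[:,2:]
    s=s*(1+c["k1"]*(s**2).sum(1,keepdims=True))
    return s*[c["fx"],c["fy"]]+[c["cx"],c["cy"]]
A=np.linspace(0,2*np.pi,48,endpoint=False)
def circ(x,y,z,rad): return np.c_[x+rad*np.cos(A),y+rad*np.sin(A),np.full(48,z)]
def ground(c,uv,z):
    f=lambda p: proj(c,[[p[0],p[1],z]])[0]-uv
    return least_squares(f,[600,0]).x
def mask(c,col):
    h=cv2.cvtColor(c["pixels"],cv2.COLOR_RGB2HSV); H,S,V=h[...,0].astype(int),h[...,1],h[...,2]
    if col=="red": m=((H<6)|(H>172))&(S>130)&(V>70)
    if col=="yellow": m=(H>22)&(H<34)&(S>130)&(V>70)
    if col=="green": m=(H>48)&(H<85)&(S>120)&(V>50)
    if col=="black": m=(c["pixels"].max(2)<55)
    return m.astype(np.uint8)
def blobs(m,amin=60):
    n,l,s,ce=cv2.connectedComponentsWithStats(m,connectivity=8)
    return [(i,s[i],ce[i],l==i) for i in range(1,n) if s[i,4]>amin]
def hullc(pts):
    m=cv2.moments(cv2.convexHull(np.asarray(pts,np.float32))); return np.array([m["m10"]/m["m00"],m["m01"]/m["m00"]])
def maskhull(bm):
    ys,xs=np.nonzero(bm); return hullc(np.c_[xs,ys])
E
python3 - <<'E'
from h import *
from plant import r
C={n:r.capture(n) for n in("top","side")}
import pickle;pickle.dump(C,open("c0.pkl","wb"))
for n,c in C.items():
  for col in("red","yellow","green","black"):
    for b in blobs(mask(c,col)): print(n,col,b[1],b[2].round(1))
c=C["top"]
cv2.imwrite("pics/topz.png",cv2.resize(c["pixels"][125:305,140:410,::-1],None,fx=2.9,fy=2.9,interpolation=cv2.INTER_CUBIC))
E
```

```text
top red [233 143  21  23 380] [242.8 153.9]
top red [ 293  202   40   40 1028] [312.5 222.1]
top yellow [158 139  39  39 975] [177.7 158.6]
top yellow [373 142  22  22 369] [383.3 152.6]
top green [371 208  26  23 458] [383.6 218.8]
top green [ 164  216   41   40 1064] [184.6 235.6]
top black [294 150  27  27 567] [306.9 162.9]
top black [231 210  21  21 291] [240.8 219.1]
top black [256 402  48  18  75] [279.1 406.2]
side red [315 132  18  23 353] [323.8 143.1]
side red [277 216  36  28 449] [295.4 234.1]
side yellow [ 116    0   69   48 2431] [146.2  24.6]
side yellow [285 136  28  16 185] [298.4 146.4]
side yellow [382 211  22  27 503] [392.1 223.9]
side yellow [377 245  24   9  66] [387.4 250.7]
side green [224 155  35  16 205] [241.  165.4]
side green [315 219  24  31 625] [326.  233.7]
side green [311 259  28  10  83] [323.7 265.3]
side black [108   0  12  45 330] [113.1  17.2]
side black [46 34 19  6 93] [54.6 36.3]
side black [261 147  17  21 318] [269.1 157.3]
side black [ 81 155  13  46 356] [ 86.7 177.7]
side black [338 210  24  10 169] [349.6 214.6]
```

View pics/topz.png

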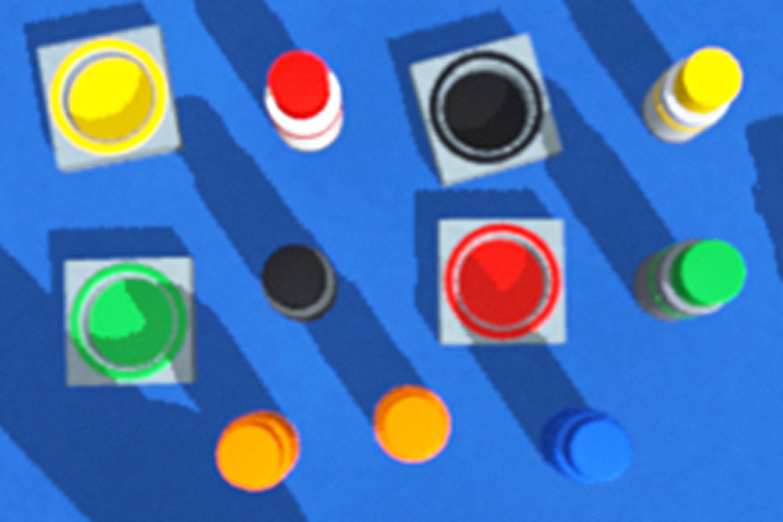

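Run:
```python
from h import *
import pickle
C=pickle.load(open("c0.pkl","rb"));T,S=C["top"],C["side"]
def near(c,col,uv,big=0):
    m=mask(c,col)
    if big: m=(c["pixels"].max(2)<95).astype(np.uint8)
    if big:
        k=np.zeros_like(m);k[140:184,284:331]=1;m&=k;return m>0
    return min(blobs(m),key=lambda b:np.hypot(*(b[2]-uv)))[3]
H={"red":(312,222),"yellow":(178,158),"green":(185,235),"black":(307,162)}
for k,uv in H.items():
    bm=near(T,k,uv,k=="black"); m=maskhull(bm); ys,xs=np.nonzero(bm)
    s=least_squares(lambda p:hullc(proj(T,circ(p[0],p[1],30,43)))-m,[600,0]).x
    pr=proj(T,circ(*s,30,43)); print("holder",k,s.round(1),m.round(1),np.ptp(xs)+1,np.ptp(pr[:,0]).round(1))
F={"red":((243,154),(324,143),150,23),"yellow":((383,152),(392,224),140,22),"green":((383,219),(326,233),160,24),"black":((241,219),(269,157),145,23)}
for k,(a,b,h,R) in F.items():
    mm={}
    for n,c,uv in(("top",T,a),("side",S,b)):
        bm=near(c,k,uv); mm[n]=maskhull(bm)
        f=lambda p:hullc(np.r_[proj(c,circ(p[0],p[1],h,R)),proj(c,circ(p[0],p[1],h-43,R))])-mm[n]
        s=least_squares(f,[600,0]).x; ys,xs=np.nonzero(bm); pr=np.r_[proj(c,circ(*s,h,R)),proj(c,circ(*s,h-43,R))]
        print("flask",k,n,s.round(1),"size",np.ptp(xs)+1,np.ptp(ys)+1,"pred",np.ptp(pr,0).round(1))
for n,uv,z in(("orangeL",(228,281),145),("orangeR",(282,271),145),("blue",(345,278),145),("mug",(109,212),90),("box",(438,205),50),("box corners",(412,180),50),("",(463,233),50)): print(n,ground(T,uv,z).round(0))
```

```text
holder red [464.1   0. ] [312.7 221.6] 40 36.8
holder yellow [625.2   0. ] [176.9 157.7] 39 36.3
holder green [437.1   0. ] [183.8 235.5] 41 36.9
holder black [607.   0.] [307.1 161.6] 39 36.4
flask red top [607.   0.] size 21 23 pred [21.8 25.2]
flask red side [590.6   0. ] size 18 23 pred [20.8 26.6]
flask yellow top [603.8   0. ] size 22 22 pred [20.6 23.9]
flask yellow side [675.   0.] size 22 27 pred [20.1 25.4]
flask green top [450.   0.] size 26 23 pred [23.2 23.9]
flask green side [525.   0.] size 24 31 pred [21.6 27.8]
flask black top [464.1   0. ] size 21 21 pred [21.9 22.9]
flask black side [450.   0.] size 17 21 pred [20.8 27.7]
orangeL [338. 109.]
orangeR [356.  -3.]
blue [ 337. -135.]
mug [494. 376.]
box [ 495. -376.]
box corners [ 555. -316.]
 [ 428. -433.]
```

```bash
cat > meas.py <<'E'
from h import *
def solve(f):
    g=lambda q:f([q[0]*1000,q[1]*1000-1000])
    q=least_squares(g,[.55,1.0],diff_step=5e-3).x; return np.array([q[0]*1000,q[1]*1000-1000])
E
python3 - <<'E'
from meas import *
import pickle
C=pickle.load(open("c0.pkl","rb"));T,S=C["top"],C["side"]
def near(c,col,uv,big=0):
    m=mask(c,col)
    if big:
        m=(c["pixels"].max(2)<95).astype(np.uint8)
        k=np.zeros_like(m);k[140:184,284:331]=1;m&=k;return m>0
    return min(blobs(m),key=lambda b:np.hypot(*(b[2]-uv)))[3]
H={"red":(312,222),"yellow":(178,158),"green":(185,235),"black":(307,162)}
for k,uv in H.items():
    bm=near(T,k,uv,k=="black"); m=maskhull(bm); ys,xs=np.nonzero(bm)
    s=solve(lambda p:hullc(proj(T,circ(p[0],p[1],30,46)))-m)
    pr=proj(T,circ(*s,30,46)); print("holder",k,s.round(1),m.round(1),np.ptp(xs)+1,np.ptp(ys)+1,np.ptp(pr,0).round(1))
F={"red":((243,154),(324,143),150,23),"yellow":((383,152),(392,224),140,22),"green":((383,219),(326,233),160,24),"black":((241,219),(269,157),145,23)}
for k,(a,b,h,R) in F.items():
    for n,c,uv in(("top",T,a),("side",S,b)):
        bm=near(c,k,uv); m=maskhull(bm)
        s=solve(lambda p:hullc(np.r_[proj(c,circ(p[0],p[1],h,R)),proj(c,circ(p[0],p[1],h-43,R))])-m); ys,xs=np.nonzero(bm); pr=np.r_[proj(c,circ(*s,h,R)),proj(c,circ(*s,h-43,R))]
        print("flask",k,n,s.round(1),"size",np.ptp(xs)+1,np.ptp(ys)+1,"pred",np.ptp(pr,0).round(1))
E
```

```text
holder red [465.1 -81.6] [312.7 221.6] 40 40 [39.1 39.2]
holder yellow [624.2 234.6] [176.9 157.7] 39 39 [38.8 38.3]
holder green [440. 220.] [183.8 235.5] 41 40 [39.4 39.5]
holder black [607.7 -72.9] [307.1 161.6] 39 38 [38.8 38.3]
flask red top [607.5  73.4] size 21 23 pred [22.4 25.2]
flask red side [607.8  74.3] size 18 23 pred [19.6 25.3]
flask yellow top [ 606.8 -233.7] size 22 22 pred [24.3 23.8]
flask yellow side [ 607.2 -233.4] size 22 27 pred [24.4 30.1]
flask green top [ 459.6 -222.5] size 26 23 pred [27. 24.]
flask green side [ 460.5 -222. ] size 24 31 pred [25.9 33.2]
flask black top [465.2  80. ] size 21 21 pred [22.7 22.9]
flask black side [465.9  79.8] size 17 21 pred [19.9 26.2]
```

```bash
cat > go.py <<'E'
# usage: go.py x y z : prints turn & shift (tool axes) to vertical tool with jaw axis along world y
import sys,numpy as np
from plant import r
from scipy.spatial.transform import Rotation as Rn
s=r.observe(); q=s["ee_rot"]; M=Rn.from_quat([q[1],q[2],q[3],q[0]])
print("pos",s["eef_pos"].round(1),"t",round(s["time"],2),"grip",round(s["grip_width"],1),"F",s["force"].round(1),"q7",s["joint_positions"].round(2))
yaw=float(sys.argv[4]) if len(sys.argv)>4 else 0.0
best=None
for sg in(1,-1):
    z=np.array([-np.sin(yaw),np.cos(yaw),0])*sg; x=np.array([0,0,-1.]); y=np.cross(z,x)
    D=Rn.from_matrix(np.c_[x,y,z]); v=(M.inv()*D).as_rotvec()
    if best is None or np.linalg.norm(v)<np.linalg.norm(best): best=v
d=np.array([float(a) for a in sys.argv[1:4]])-s["eef_pos"]
print("turn",best.round(3),"shift",M.inv().apply(d).round(1)); print("tool axes world\n",M.as_matrix().round(3))
E
python3 go.py 607.5 74 231
```

```text
pos [214.  613.4 230.7] t 0.2 grip 85.2 F [-0.1 -0.1 -0.3] q7 [-1.33  0.4   0.05  1.54 -0.02  1.21 -0.05]
turn [-0.336 -0.001 -0.   ] shift [ 2.000e-01 -5.492e+02 -3.797e+02]
tool axes world
 [[-0.    -0.944  0.329]
 [-0.001  0.329  0.944]
 [-1.    -0.    -0.001]]
```

```bash
python3 -m inch '[[[-0.03,0,0],[0,-15,-10],1],[[-0.07,0,0],[0,-40,-28],1],[[-0.11,0,0],[0,-75,-52],1],[[-0.15,0,0],[0,-115,-80],1],[[-0.2,0,0],[0,-155,-108],1],[[-0.25,0,0],[0,-195,-135],1],[[-0.29,0,0],[0,-230,-160],1],[[-0.32,0,0],[0,-255,-177],1],[[-0.336,0,0],[0,-270,-187],1],[[-0.336,0,0],[0,-275,-190],1]]'; python3 go.py 607.5 74 231
```

```text
time: 1.03
eef_pos: [415.4, 336.6, 231.1]
ee_rot: [0.502, -0.499, 0.503, 0.496]
force: [-0.0, 0.1, -0.3]
grip_width: 85.5
pos [415.4 336.6 231.1] t 1.03 grip 85.5 F [-0.   0.1 -0.3] q7 [-0.9   0.19  0.16  1.81 -0.03  1.14  0.83]
turn [-0.009 -0.004  0.002] shift [   1.5 -194.5 -260.8]
tool axes world
 [[ 0.002 -1.     0.009]
 [-0.004  0.009  1.   ]
 [-1.    -0.002 -0.004]]
```

```bash
python3 -m inch '[[[0,0,0],[0,-12,-16],1],[[0,0,0],[0,-34,-46],1],[[0,0,0],[0,-58,-78],1],[[0,0,0],[0,-82,-110],1],[[0,0,0],[0,-106,-142],1],[[0,0,0],[0,-130,-174],1],[[0,0,0],[0,-154,-206],1],[[0,0,0],[0,-175,-235],1],[[-0.005,-0.004,0],[0,-190,-255],1],[[-0.009,-0.004,0],[0,-194.5,-261],1]]'; python3 go.py 607.5 74 108
```

```text
time: 1.87
eef_pos: [609.5, 68.3, 232.4]
ee_rot: [0.502, -0.5, 0.502, 0.497]
force: [0.0, 0.2, 0.1]
grip_width: 85.6
pos [609.5  68.3 232.4] t 1.87 grip 85.6 F [0.  0.2 0.1] q7 [-0.45  0.35  0.34  1.64 -0.12  1.18  1.49]
turn [-0.007 -0.003  0.003] shift [124.4   2.4   6.1]
tool axes world
 [[ 0.003 -1.     0.007]
 [-0.003  0.007  1.   ]
 [-1.    -0.003 -0.003]]
```

```bash
python3 -m inch '[[[-0.007,-0.003,0],[0,2,6],1],[[-0.007,-0.003,0],[6,2,6],1],[[-0.007,-0.003,0],[20,2,6],1],[[-0.007,-0.003,0],[38,2,6],1],[[-0.007,-0.003,0],[56,2,6],1],[[-0.007,-0.003,0],[74,2,6],1],[[-0.007,-0.003,0],[90,2,6],1],[[-0.007,-0.003,0],[102,2,6],1],[[-0.007,-0.003,0],[108,2,6],1],[[-0.007,-0.003,0],[110,2,6],1]]'; python3 go.py 607.5 74 108
```

```text
time: 2.7
eef_pos: [606.6, 75.5, 121.0]
ee_rot: [-0.5, 0.501, -0.499, -0.5]
force: [0.6, -0.0, -0.9]
grip_width: 85.8
pos [606.6  75.5 121. ] t 2.7 grip 85.8 F [ 0.6 -0.  -0.9] q7 [-0.43  0.45  0.31  1.76 -0.16  0.96  1.52]
turn [0.002 0.    0.001] shift [13.  -0.9 -1.6]
tool axes world
 [[ 0.001 -1.    -0.002]
 [ 0.    -0.002  1.   ]
 [-1.    -0.001  0.   ]]
```

```bash
python3 -m inch '[[[0,0,0],[5,-1,-1.5],1],[[0,0,0],[10,-1,-1.5],1],[[0,0,0],[13,-1,-1.5],1],[[0,0,0],[13,-1,-1.5],0.8],[[0,0,0],[13,-1,-1.5],0.6],[[0,0,0],[13,-1,-1.5],0.5],[[0,0,0],[13,-1,-1.5],0.4],[[0,0,0],[13,-1,-1.5],0.3],[[0,0,0],[13,-1,-1.5],0.2],[[0,0,0],[13,-1,-1.5],0]]'; python3 go.py 607.5 74 275
python3 - <<'E'
from plant import r
import cv2
for n in("top","side"): cv2.imwrite(f"pics/{n}1.png",cv2.cvtColor(r.capture(n)["pixels"],4))
E
```

```text
time: 3.53
eef_pos: [608.1, 73.6, 108.7]
ee_rot: [-0.5, 0.501, -0.499, -0.5]
force: [-0.1, -1.5, 4.0]
grip_width: 45.0
pos [608.1  73.6 108.7] t 3.53 grip 45.0 F [-0.1 -1.5  4. ] q7 [-0.43  0.46  0.31  1.76 -0.17  0.94  1.53]
turn [ 0.002 -0.     0.002] shift [-166.3    0.3    0.4]
tool axes world
 [[ 0.002 -1.    -0.002]
 [-0.    -0.002  1.   ]
 [-1.    -0.002 -0.   ]]
```

View pics/side1.png

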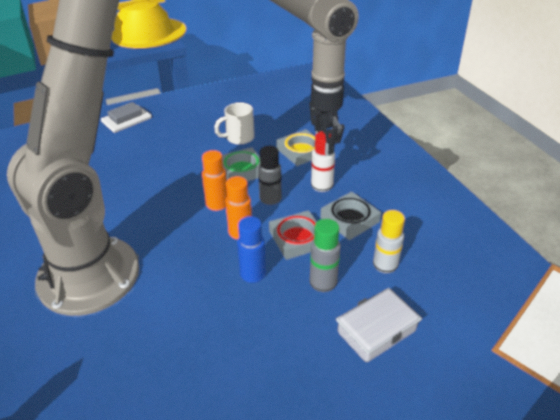

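Side view: the fingers hold the red cap at (323,145) and the flask is upright. Now I'll lift it.

```bash
python3 -m inch '[[[0,0,0],[-4,0,0],0],[[0,0,0],[-14,0,0],0],[[0,0,0],[-28,0,0],0],[[0,0,0],[-42,0,0],0],[[0,0,0],[-54,4,-4],0],[[0,0,0],[-64,14,-14],0],[[0,0,0],[-70,28,-30],0],[[0,0,0],[-72,44,-48],0],[[0,0,0],[-72,56,-61],0],[[0,0,0],[-72,62,-68],0]]'; python3 go.py 465 -81.6 178
```

```text
time: 4.47
eef_pos: [543.7, 3.0, 180.9]
ee_rot: [0.5, -0.5, 0.5, 0.5]
force: [-0.4, -0.4, -2.9]
grip_width: 44.7
pos [543.7   3.  180.9] t 4.47 grip 44.7 F [-0.4 -0.4 -2.9] q7 [-0.39  0.27  0.36  1.86 -0.11  1.03  1.59]
turn [-0.001 -0.001  0.   ] shift [  2.9  78.6 -84.7]
tool axes world
 [[ 0.    -1.     0.001]
 [-0.001  0.001  1.   ]
 [-1.    -0.    -0.001]]
```

```bash
python3 -m inch '[[[0,0,0],[2,8,-8],0],[[0,0,0],[2,22,-23],0],[[0,0,0],[2,38,-40],0],[[0,0,0],[2,53,-57],0],[[0,0,0],[2,65,-70],0],[[0,0,0],[2,73,-79],0],[[0,0,0],[2,77,-83],0],[[0,0,0],[2,78.5,-84.5],0],[[0,0,0],[2,78.5,-84.5],0],[[0,0,0],[2,78.5,-84.5],0]]'; python3 go.py 465 -81.6 113
python3 - <<'E'
from plant import r
import cv2
for n in("top","side"): cv2.imwrite(f"pics/{n}2.png",cv2.cvtColor(r.capture(n)["pixels"],4))
E
```

```text
time: 5.3
eef_pos: [466.1, -80.4, 179.0]
ee_rot: [-0.5, 0.5, -0.5, -0.5]
force: [0.6, 0.2, -2.5]
grip_width: 44.7
pos [466.1 -80.4 179. ] t 5.3 grip 44.7 F [ 0.6  0.2 -2.5] q7 [-0.3   0.14  0.42  2.02 -0.07  1.    1.72]
turn [ 0.    -0.     0.001] shift [66.   1.1 -1.2]
tool axes world
 [[ 0.001 -1.    -0.   ]
 [-0.    -0.     1.   ]
 [-1.    -0.001 -0.   ]]
```

View pics/side2.png

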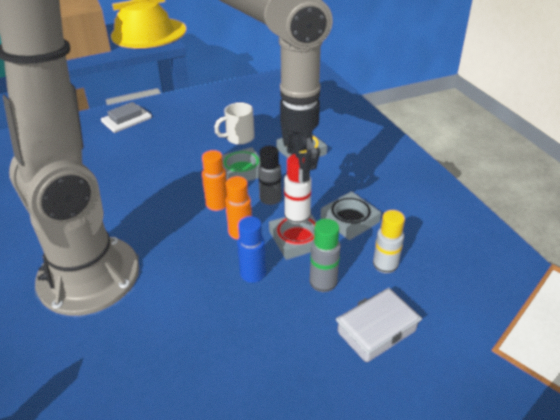

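The side view shows the red flask upright above the red well at (297,215). Lowering it now.

```bash
python3 -m inch '[[[0,0,0],[3,1,-1],0],[[0,0,0],[10,1,-1],0],[[0,0,0],[20,1,-1],0],[[0,0,0],[32,1,-1],0],[[0,0,0],[43,1,-1],0],[[0,0,0],[52,1,-1],0],[[0,0,0],[58,1,-1],0],[[0,0,0],[61,1,-1],0],[[0,0,0],[63,1,-1],0],[[0,0,0],[64,1,-1],0]]'; python3 go.py 465 -81.6 113
```

```text
time: 6.23
eef_pos: [465.2, -81.5, 114.8]
ee_rot: [-0.5, 0.501, -0.5, -0.5]
force: [0.1, -0.4, -2.8]
grip_width: 44.9
pos [465.2 -81.5 114.8] t 6.23 grip 44.9 F [ 0.1 -0.4 -2.8] q7 [-0.28  0.23  0.41  2.08 -0.12  0.85  1.77]
turn [ 0.001 -0.001  0.001] shift [ 1.8  0.2 -0.1]
tool axes world
 [[ 0.001 -1.    -0.001]
 [-0.001 -0.001  1.   ]
 [-1.    -0.001 -0.001]]
```

```bash
python3 -m inch '[[[0,0,0],[0.5,0,0],0],[[0,0,0],[1,0,0],0],[[0,0,0],[1.5,0,0],0],[[0,0,0],[2,0,0],0],[[0,0,0],[2.2,0,0],0],[[0,0,0],[2.4,0,0],0],[[0,0,0],[2.4,0,0],0],[[0,0,0],[2.4,0,0],0],[[0,0,0],[2.4,0,0],0],[[0,0,0],[2.4,0,0],0]]'; python3 go.py 465 -81.6 230
```

```text
time: 7.07
eef_pos: [465.4, -81.6, 112.7]
ee_rot: [-0.5, 0.501, -0.5, -0.5]
force: [-0.7, 0.4, 1.2]
grip_width: 44.7
pos [465.4 -81.6 112.7] t 7.07 grip 44.7 F [-0.7  0.4  1.2] q7 [-0.27  0.23  0.41  2.09 -0.12  0.84  1.78]
turn [ 0.001 -0.001  0.001] shift [-1.173e+02  3.000e-01 -1.000e-01]
tool axes world
 [[ 0.001 -1.    -0.001]
 [-0.001 -0.001  1.   ]
 [-1.    -0.001 -0.001]]
```

Contact: the vertical force went from −2.8 to +1.2 N. Releasing, then rising.

```bash
python3 -m inch '[[[0,0,0],[0,0,0],0.55],[[0,0,0],[0,0,0],0.65],[[0,0,0],[0,0,0],0.8],[[0,0,0],[0,0,0],1],[[0,0,0],[0,0,0],1],[[0,0,0],[-4,0,0],1],[[0,0,0],[-16,0,0],1],[[0,0,0],[-34,0,0],1],[[0,0,0],[-54,0,0],1],[[0,0,0],[-74,0,0],1]]'; python3 go.py 460 -222 232
python3 - <<'E'
from plant import r
import cv2
for n in("top","side"): cv2.imwrite(f"pics/{n}3.png",cv2.cvtColor(r.capture(n)["pixels"],4))
E
```

```text
time: 7.9
eef_pos: [465.1, -81.6, 187.6]
ee_rot: [-0.5, 0.501, -0.5, -0.5]
force: [0.7, -0.3, 1.1]
grip_width: 85.6
pos [465.1 -81.6 187.6] t 7.9 grip 85.6 F [ 0.7 -0.3  1.1] q7 [-0.3   0.13  0.42  2.01 -0.06  1.02  1.72]
turn [ 0.    -0.001  0.001] shift [ -44.3    5.1 -140.5]
tool axes world
 [[ 0.001 -1.    -0.   ]
 [-0.001 -0.     1.   ]
 [-1.    -0.001 -0.001]]
```

View pics/side3.png

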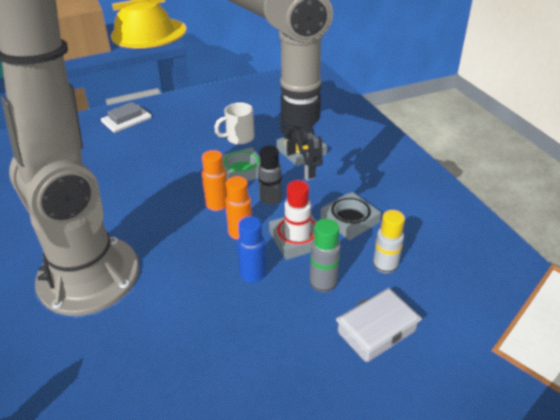

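The red flask now stands in its holder (297,215). Next is green.

```bash
python3 -m inch '[[[0,0,0],[-10,0,-2],1],[[0,0,0],[-22,0,-8],1],[[0,0,0],[-34,1,-20],1],[[0,0,0],[-40,2,-40],1],[[0,0,0],[-44,3,-64],1],[[0,0,0],[-44,4,-90],1],[[0,0,0],[-44,5,-114],1],[[0,0,0],[-44,5,-131],1],[[0,0,0],[-44,5,-139],1],[[0,0,0],[-44,5,-140.5],1]]'; python3 go.py 460 -222 118
```

```text
time: 8.83
eef_pos: [461.9, -224.0, 233.8]
ee_rot: [0.502, -0.501, 0.499, 0.497]
force: [0.4, 0.5, 0.4]
grip_width: 85.6
pos [ 461.9 -224.   233.8] t 8.83 grip 85.6 F [0.4 0.5 0.4] q7 [-0.11  0.16  0.54  1.87 -0.1   1.12  2.03]
turn [-0.003 -0.001  0.007] shift [115.8   2.8   2.1]
tool axes world
 [[ 0.007 -1.     0.003]
 [-0.001  0.003  1.   ]
 [-1.    -0.007 -0.001]]
```

```bash
python3 -m inch '[[[-0.003,0,0.007],[4,2,2],1],[[-0.003,0,0.007],[14,2,2],1],[[-0.003,0,0.007],[30,2,2],1],[[-0.003,0,0.007],[47,2,2],1],[[-0.003,0,0.007],[64,2.5,2],1],[[-0.003,0,0.007],[80,2.5,2],1],[[-0.003,0,0.007],[95,2.5,2],1],[[-0.003,0,0.007],[107,3,2],1],[[-0.003,0,0.007],[114,3,2],1],[[-0.003,0,0.007],[116,3,2],1]]'; python3 go.py 460 -222 118
```

```text
time: 9.67
eef_pos: [458.7, -220.3, 115.9]
ee_rot: [0.499, -0.5, 0.5, 0.501]
force: [-0.5, 0.5, 0.7]
grip_width: 85.5
pos [ 458.7 -220.3  115.9] t 9.67 grip 85.5 F [-0.5  0.5  0.7] q7 [-0.07  0.31  0.51  2.   -0.19  0.88  2.12]
turn [ 0.002  0.001 -0.003] shift [-2.1 -1.3 -1.7]
tool axes world
 [[-0.003 -1.    -0.002]
 [ 0.001 -0.002  1.   ]
 [-1.     0.003  0.001]]
```

```bash
python3 -m inch '[[[0,0,-0.003],[-1,-1,-1.5],1],[[0,0,-0.003],[-2,-1,-1.5],1],[[0,0,-0.003],[-2,-1,-1.5],0.8],[[0,0,-0.003],[-2,-1,-1.5],0.6],[[0,0,-0.003],[-2,-1,-1.5],0.5],[[0,0,-0.003],[-2,-1,-1.5],0.4],[[0,0,-0.003],[-2,-1,-1.5],0.3],[[0,0,-0.003],[-2,-1,-1.5],0.2],[[0,0,-0.003],[-2,-1,-1.5],0],[[0,0,-0.003],[-2,-1,-1.5],0]]'; python3 go.py 460 -222 300
```

```text
time: 10.5
eef_pos: [460.4, -222.4, 118.7]
ee_rot: [-0.5, 0.501, -0.499, -0.5]
force: [0.1, -1.7, 5.3]
grip_width: 47.1
pos [ 460.4 -222.4  118.7] t 10.5 grip 47.1 F [ 0.1 -1.7  5.3] q7 [-0.06  0.31  0.51  2.   -0.19  0.88  2.12]
turn [ 0.002 -0.     0.002] shift [-1.813e+02  1.000e-01  4.000e-01]
tool axes world
 [[ 0.002 -1.    -0.002]
 [-0.    -0.002  1.   ]
 [-1.    -0.002 -0.   ]]
```

```bash
python3 -m inch '[[[0,0,0],[-4,0,0],0],[[0,0,0],[-14,0,0],0],[[0,0,0],[-30,0,0],0],[[0,0,0],[-50,0,0],0],[[0,0,0],[-72,0,0],0],[[0,0,0],[-95,0,0],0],[[0,0,0],[-118,0,0],0],[[0,0,0],[-140,0,0],0],[[0,0,0],[-160,0,0],0],[[0,0,0],[-175,0,0],0]]'; python3 go.py 440 220 304
```

```text
time: 11.33
eef_pos: [460.0, -222.4, 295.7]
ee_rot: [-0.5, 0.501, -0.499, -0.5]
force: [0.1, -0.9, -3.4]
grip_width: 46.9
pos [ 460.  -222.4  295.7] t 11.33 grip 46.9 F [ 0.1 -0.9 -3.4] q7 [-0.13  0.11  0.55  1.79 -0.06  1.26  2.  ]
turn [ 0.002 -0.     0.003] shift [ -8.4  19.2 442.4]
tool axes world
 [[ 0.003 -1.    -0.002]
 [-0.    -0.002  1.   ]
 [-1.    -0.003 -0.   ]]
```

```bash
python3 -m inch '[[[0,0,0],[-8,0,4],0],[[0,0,0],[-8,1,16],0],[[0,0,0],[-8,2,34],0],[[0,0,0],[-8,3,58],0],[[0,0,0],[-8,4,84],0],[[0,0,0],[-8,5,112],0],[[0,0,0],[-8,6,140],0],[[0,0,0],[-8,7,168],0],[[0,0,0],[-8,8,196],0],[[0,0,0],[-8,9,222],0]]'; python3 go.py 440 220 304
```

```text
time: 12.17
eef_pos: [449.3, 1.5, 303.2]
ee_rot: [-0.5, 0.501, -0.499, -0.5]
force: [0.2, -0.1, -2.5]
grip_width: 47.2
pos [449.3   1.5 303.2] t 12.17 grip 47.2 F [ 0.2 -0.1 -2.5] q7 [-0.41 -0.03  0.3   1.89  0.01  1.28  1.47]
turn [0.003 0.    0.001] shift [ -0.8   8.7 218.5]
tool axes world
 [[ 0.001 -1.    -0.003]
 [ 0.    -0.003  1.   ]
 [-1.    -0.001  0.   ]]
```

```bash
python3 -m inch '[[[0,0,0],[0,1,20],0],[[0,0,0],[0,2,46],0],[[0,0,0],[0,3,74],0],[[0,0,0],[0,4,102],0],[[0,0,0],[0,5,130],0],[[0,0,0],[0,6,157],0],[[0,0,0],[0,7,182],0],[[0,0,0],[0,8,202],0],[[0,0,0],[0,8.7,214],0],[[0,0,0],[0,8.7,218.5],0]]'; python3 go.py 440 220 180
```

```text
time: 13.0
eef_pos: [438.8, 222.2, 302.6]
ee_rot: [0.498, -0.502, 0.499, 0.502]
force: [-0.1, 0.0, -2.3]
grip_width: 47.1
pos [438.8 222.2 302.6] t 13.0 grip 47.1 F [-0.1  0.  -2.3] q7 [-0.63  0.06  0.08  1.8  -0.01  1.28  1.03]
turn [ 0.006 -0.    -0.   ] shift [122.6  -1.2  -2.2]
tool axes world
 [[-0.    -1.    -0.006]
 [-0.    -0.006  1.   ]
 [-1.     0.    -0.   ]]
```

```bash
python3 -m inch '[[[0.006,0,0],[4,-1,-2],0],[[0.006,0,0],[14,-1,-2],0],[[0.006,0,0],[30,-1,-2],0],[[0.006,0,0],[50,-1,-2],0],[[0.006,0,0],[70,-1,-2],0],[[0.006,0,0],[90,-1,-2],0],[[0.006,0,0],[106,-1,-2],0],[[0.006,0,0],[117,-1,-2],0],[[0.006,0,0],[122,-1,-2],0],[[0.006,0,0],[122,-1,-2],0]]'; python3 go.py 440 220 123
python3 - <<'E'
from plant import r
import cv2
for n in("top","side"): cv2.imwrite(f"pics/{n}4.png",cv2.cvtColor(r.capture(n)["pixels"],4))
E
```

```text
time: 13.83
eef_pos: [439.2, 218.7, 179.3]
ee_rot: [0.499, -0.5, 0.501, 0.5]
force: [-1.0, -0.1, -2.0]
grip_width: 46.8
pos [439.2 218.7 179.3] t 13.83 grip 46.8 F [-1.  -0.1 -2. ] q7 [-0.62  0.17  0.08  1.97 -0.02  1.01  1.04]
turn [-0.001 -0.002 -0.002] shift [56.3 -0.9  1.4]
tool axes world
 [[-0.002 -1.     0.001]
 [-0.002  0.001  1.   ]
 [-1.     0.002 -0.002]]
```

View pics/side4.png

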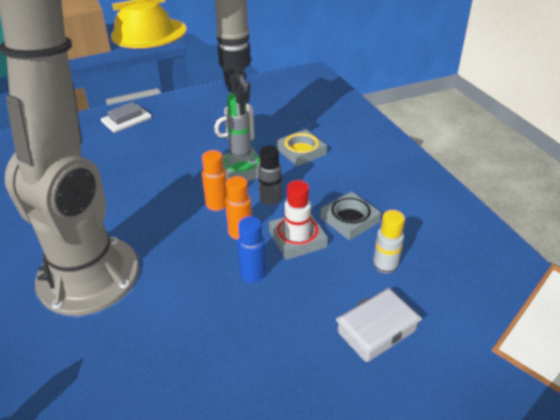

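The green flask is upright above the green well, with its base near (240,155). Lowering it.

```bash
python3 -m inch '[[[0,0,0],[3,-1,1],0],[[0,0,0],[9,-1,1],0],[[0,0,0],[18,-1,1],0],[[0,0,0],[28,-1,1],0],[[0,0,0],[38,-1,1],0],[[0,0,0],[46,-1,1],0],[[0,0,0],[51,-1,1],0],[[0,0,0],[53,-1,1],0],[[0,0,0],[54,-1,1],0],[[0,0,0],[54,-1,1],0]]'; python3 go.py 440 220 122.7
```

```text
time: 14.77
eef_pos: [441.6, 221.0, 127.1]
ee_rot: [0.5, -0.5, 0.5, 0.5]
force: [0.4, 0.2, -2.6]
grip_width: 47.0
pos [441.6 221.  127.1] t 14.77 grip 47.0 F [ 0.4  0.2 -2.6] q7 [-0.62  0.23  0.08  2.02 -0.02  0.89  1.04]
turn [-0.001  0.     0.001] shift [ 4.4  1.6 -1. ]
tool axes world
 [[ 0.001 -1.     0.001]
 [ 0.     0.001  1.   ]
 [-1.    -0.001  0.   ]]
```

```bash
python3 -m inch '[[[0,0,0],[1,1.5,-1],0],[[0,0,0],[2,1.5,-1],0],[[0,0,0],[3,1.5,-1],0],[[0,0,0],[3.5,1.5,-1],0],[[0,0,0],[4,1.5,-1],0],[[0,0,0],[4.4,1.5,-1],0],[[0,0,0],[4.8,1.5,-1],0],[[0,0,0],[4.8,1.5,-1],0],[[0,0,0],[4.8,1.5,-1],0],[[0,0,0],[4.8,1.5,-1],0]]'; python3 go.py 440 220 230
```

```text
time: 15.6
eef_pos: [440.3, 220.1, 122.7]
ee_rot: [0.501, -0.5, 0.5, 0.5]
force: [-0.8, -1.2, 2.9]
grip_width: 46.8
pos [440.3 220.1 122.7] t 15.6 grip 46.8 F [-0.8 -1.2  2.9] q7 [-0.62  0.24  0.08  2.03 -0.02  0.88  1.04]
turn [-0.001  0.001  0.001] shift [-107.3    0.2    0. ]
tool axes world
 [[ 0.001 -1.     0.001]
 [ 0.001  0.001  1.   ]
 [-1.    -0.001  0.001]]
```

```bash
python3 -m inch '[[[0,0,0],[0,0,0],0.55],[[0,0,0],[0,0,0],0.65],[[0,0,0],[0,0,0],0.8],[[0,0,0],[0,0,0],1],[[0,0,0],[0,0,0],1],[[0,0,0],[-4,0,0],1],[[0,0,0],[-18,0,0],1],[[0,0,0],[-40,0,0],1],[[0,0,0],[-65,0,0],1],[[0,0,0],[-90,0,0],1]]'; python3 go.py 465.5 80 220
python3 - <<'E'
from plant import r
import cv2
for n in("top","side"): cv2.imwrite(f"pics/{n}5.png",cv2.cvtColor(r.capture(n)["pixels"],4))
E
```

```text
time: 16.43
eef_pos: [439.9, 219.8, 213.8]
ee_rot: [0.5, -0.5, 0.5, 0.5]
force: [0.4, 0.1, 0.4]
grip_width: 85.5
pos [439.9 219.8 213.8] t 16.43 grip 85.5 F [0.4 0.1 0.4] q7 [-0.63  0.13  0.08  1.93 -0.01  1.08  1.03]
turn [-0.001  0.     0.001] shift [  -6.2  -25.7 -139.8]
tool axes world
 [[ 0.001 -1.     0.001]
 [ 0.     0.001  1.   ]
 [-1.    -0.001  0.   ]]
```

View pics/side5.png

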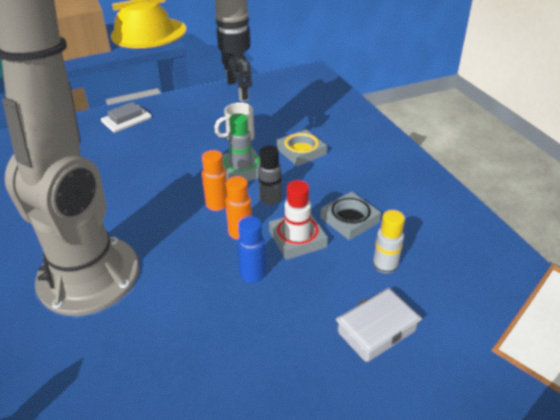

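Green stands in its holder (240,150). Next is black.

```bash
python3 -m inch '[[[0,0,0],[-6,-1,-4],1],[[0,0,0],[-6,-4,-16],1],[[0,0,0],[-6,-7,-34],1],[[0,0,0],[-6,-11,-56],1],[[0,0,0],[-6,-15,-80],1],[[0,0,0],[-6,-19,-103],1],[[0,0,0],[-6,-22,-121],1],[[0,0,0],[-6,-25,-134],1],[[0,0,0],[-6,-25.7,-139],1],[[0,0,0],[-6,-25.7,-140],1]]'; python3 go.py 465.5 80 103
```

```text
time: 17.37
eef_pos: [468.3, 80.1, 222.4]
ee_rot: [0.504, -0.5, 0.498, 0.498]
force: [0.0, -0.8, -0.2]
grip_width: 85.4
pos [468.3  80.1 222.4] t 17.37 grip 85.4 F [ 0.  -0.8 -0.2] q7 [-0.45  0.09  0.21  1.96 -0.02  1.09  1.33]
turn [-0.003  0.005  0.008] shift [119.3   3.7  -0.7]
tool axes world
 [[ 0.008 -1.     0.003]
 [ 0.005  0.003  1.   ]
 [-1.    -0.008  0.005]]
```

```bash
python3 go.py 465.5 80 103 | sed -n 2p
```

```text
turn [-0.003  0.005  0.008] shift [119.3   3.7  -0.7]
```

```bash
python3 -m inch '[[[-0.003,0.005,0.008],[4,3,0],1],[[-0.003,0.005,0.008],[14,3,0],1],[[-0.003,0.005,0.008],[30,3,0],1],[[-0.003,0.005,0.008],[48,3.5,0],1],[[-0.003,0.005,0.008],[66,3.5,0],1],[[-0.003,0.005,0.008],[83,3.5,0],1],[[-0.003,0.005,0.008],[98,3.5,-0.5],1],[[-0.003,0.005,0.008],[110,3.7,-0.7],1],[[-0.003,0.005,0.008],[116,3.7,-0.7],1],[[-0.003,0.005,0.008],[118,3.7,-0.7],1]]'; python3 go.py 465.5 80 103
```

```text
time: 18.2
eef_pos: [464.1, 80.6, 102.6]
ee_rot: [0.499, -0.5, 0.501, 0.501]
force: [1.1, -0.3, 0.3]
grip_width: 85.4
pos [464.1  80.6 102.6] t 18.2 grip 85.4 F [ 1.1 -0.3  0.3] q7 [-0.44  0.24  0.2   2.09 -0.06  0.82  1.37]
turn [ 0.001 -0.001 -0.003] shift [-0.4 -1.4 -0.6]
tool axes world
 [[-0.003 -1.    -0.001]
 [-0.001 -0.001  1.   ]
 [-1.     0.003 -0.001]]
```

```bash
python3 -m inch '[[[0,0,-0.003],[0,-1,-0.5],1],[[0,0,-0.003],[0,-1,-0.5],1],[[0,0,-0.003],[0,-1,-0.5],0.8],[[0,0,-0.003],[0,-1,-0.5],0.6],[[0,0,-0.003],[0,-1,-0.5],0.5],[[0,0,-0.003],[0,-1,-0.5],0.4],[[0,0,-0.003],[0,-1,-0.5],0.3],[[0,0,-0.003],[0,-1,-0.5],0.2],[[0,0,-0.003],[0,-1,-0.5],0],[[0,0,-0.003],[0,-1,-0.5],0]]'; python3 go.py 465.5 80 175
```

```text
time: 19.03
eef_pos: [465.6, 79.9, 103.3]
ee_rot: [-0.5, 0.501, -0.5, -0.5]
force: [-0.9, -1.2, 5.8]
grip_width: 44.7
pos [465.6  79.9 103.3] t 19.03 grip 44.7 F [-0.9 -1.2  5.8] q7 [-0.44  0.24  0.2   2.09 -0.06  0.82  1.37]
turn [ 0.001 -0.001  0.001] shift [-71.7   0.1   0. ]
tool axes world
 [[ 0.001 -1.    -0.001]
 [-0.001 -0.001  1.   ]
 [-1.    -0.001 -0.001]]
```

```bash
python3 -m inch '[[[0,0,0],[-4,0,0],0],[[0,0,0],[-14,0,0],0],[[0,0,0],[-28,0,0],0],[[0,0,0],[-42,0,0],0],[[0,0,0],[-56,-3,-3],0],[[0,0,0],[-68,-11,-11],0],[[0,0,0],[-76,-24,-25],0],[[0,0,0],[-80,-39,-41],0],[[0,0,0],[-80,-54,-57],0],[[0,0,0],[-80,-68,-72],0]]'; python3 go.py 607.7 -72.9 183
```

```text
time: 19.87
eef_pos: [534.1, 7.3, 184.0]
ee_rot: [-0.5, 0.501, -0.499, -0.5]
force: [-0.4, -0.5, -3.4]
grip_width: 44.9
pos [534.1   7.3 184. ] t 19.87 grip 44.9 F [-0.4 -0.5 -3.4] q7 [-0.32  0.24  0.27  1.88 -0.07  1.03  1.55]
turn [ 0.001 -0.     0.001] shift [  1.2 -73.5 -80.3]
tool axes world
 [[ 0.001 -1.    -0.001]
 [-0.    -0.001  1.   ]
 [-1.    -0.001 -0.   ]]
```

```bash
python3 -m inch '[[[0,0,0],[1,-14,-15],0],[[0,0,0],[1,-28,-30],0],[[0,0,0],[1,-42,-45],0],[[0,0,0],[1,-54,-59],0],[[0,0,0],[1,-64,-70],0],[[0,0,0],[1,-70,-77],0],[[0,0,0],[1,-73,-80],0],[[0,0,0],[1,-73.5,-80.3],0],[[0,0,0],[1,-73.5,-80.3],0],[[0,0,0],[1,-73.5,-80.3],0]]'; python3 go.py 607.7 -72.9 107.3
python3 - <<'E'
from plant import r
import cv2
for n in("top","side"): cv2.imwrite(f"pics/{n}6.png",cv2.cvtColor(r.capture(n)["pixels"],4))
E
```

```text
time: 20.7
eef_pos: [607.1, -71.6, 183.0]
ee_rot: [0.5, -0.501, 0.499, 0.501]
force: [-0.2, 1.2, -3.0]
grip_width: 44.8
pos [607.1 -71.6 183. ] t 20.7 grip 44.8 F [-0.2  1.2 -3. ] q7 [-0.18  0.38  0.3   1.7  -0.13  1.08  1.73]
turn [0.002 0.001 0.   ] shift [75.7 -0.6 -1.4]
tool axes world
 [[ 0.    -1.    -0.002]
 [ 0.001 -0.002  1.   ]
 [-1.    -0.     0.001]]
```

View pics/side6.png

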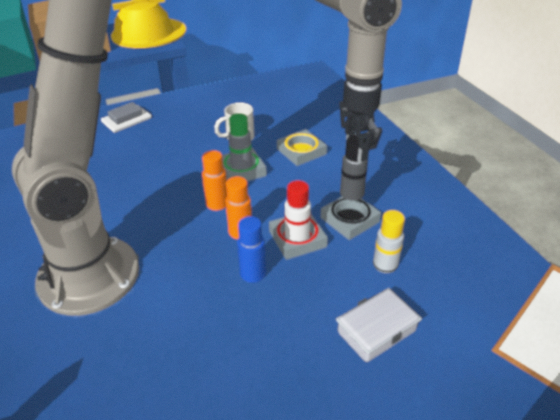

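The black flask is upright over the black well, base near (352,195). Lowering it.

```bash
python3 -m inch '[[[0,0,0],[3,-0.5,-1.5],0],[[0,0,0],[11,-0.5,-1.5],0],[[0,0,0],[23,-0.5,-1.5],0],[[0,0,0],[36,-0.5,-1.5],0],[[0,0,0],[49,-0.5,-1.5],0],[[0,0,0],[60,-0.5,-1.5],0],[[0,0,0],[67,-0.5,-1.5],0],[[0,0,0],[71,-0.5,-1.5],0],[[0,0,0],[72,-0.5,-1.5],0],[[0,0,0],[72,-0.5,-1.5],0]]'; python3 go.py 607.7 -72.9 107.3
```

```text
time: 21.63
eef_pos: [608.0, -73.3, 111.1]
ee_rot: [-0.5, 0.501, -0.499, -0.5]
force: [-0.4, -0.2, -2.8]
grip_width: 45.1
pos [608.  -73.3 111.1] t 21.63 grip 45.1 F [-0.4 -0.2 -2.8] q7 [-0.16  0.46  0.28  1.76 -0.15  0.94  1.75]
turn [0.002 0.    0.001] shift [3.8 0.3 0.4]
tool axes world
 [[ 0.001 -1.    -0.002]
 [ 0.    -0.002  1.   ]
 [-1.    -0.001  0.   ]]
```

```bash
python3 -m inch '[[[0,0,0],[1,0,0],0],[[0,0,0],[2,0,0],0],[[0,0,0],[3,0,0],0],[[0,0,0],[3.5,0,0],0],[[0,0,0],[3.9,0,0],0],[[0,0,0],[4.3,0,0],0],[[0,0,0],[4.3,0,0],0],[[0,0,0],[4.3,0,0],0],[[0,0,0],[4.3,0,0],0],[[0,0,0],[4.3,0,0],0]]'; python3 go.py 607.7 -72.9 200
```

```text
time: 22.47
eef_pos: [608.3, -73.3, 107.4]
ee_rot: [-0.5, 0.501, -0.499, -0.5]
force: [-1.7, 0.2, 3.0]
grip_width: 45.2
pos [608.3 -73.3 107.4] t 22.47 grip 45.2 F [-1.7  0.2  3. ] q7 [-0.16  0.46  0.28  1.76 -0.15  0.93  1.75]
turn [0.002 0.    0.002] shift [-92.6   0.4   0.4]
tool axes world
 [[ 0.002 -1.    -0.002]
 [ 0.    -0.002  1.   ]
 [-1.    -0.002  0.   ]]
```

```bash
python3 -m inch '[[[0,0,0],[0,0,0],0.55],[[0,0,0],[0,0,0],0.65],[[0,0,0],[0,0,0],0.8],[[0,0,0],[0,0,0],1],[[0,0,0],[0,0,0],1],[[0,0,0],[-4,0,0],1],[[0,0,0],[-18,0,0],1],[[0,0,0],[-40,0,0],1],[[0,0,0],[-65,0,0],1],[[0,0,0],[-90,0,0],1]]'; python3 go.py 607 -233.5 220
python3 - <<'E'
from plant import r
import cv2
for n in("top","side"): cv2.imwrite(f"pics/{n}7.png",cv2.cvtColor(r.capture(n)["pixels"],4))
E
```

```text
time: 23.3
eef_pos: [607.8, -73.4, 198.3]
ee_rot: [-0.5, 0.501, -0.499, -0.5]
force: [0.2, 0.4, -0.1]
grip_width: 85.3
pos [607.8 -73.4 198.3] t 23.3 grip 85.3 F [ 0.2  0.4 -0.1] q7 [-0.18  0.37  0.3   1.68 -0.12  1.11  1.73]
turn [0.002 0.    0.001] shift [ -21.7    1.1 -160.1]
tool axes world
 [[ 0.001 -1.    -0.002]
 [ 0.    -0.002  1.   ]
 [-1.    -0.001  0.   ]]
```

View pics/side7.png

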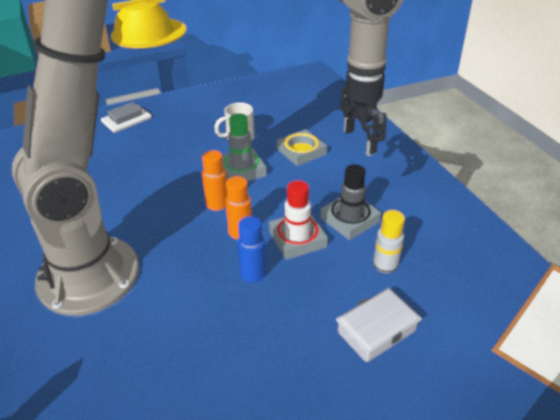

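Black is seated (352,200). Next is yellow.

```bash
python3 -m inch '[[[0,0,0],[-8,0,-4],1],[[0,0,0],[-18,0,-16],1],[[0,0,0],[-22,0,-36],1],[[0,0,0],[-22,0,-62],1],[[0,0,0],[-22,0,-90],1],[[0,0,0],[-22,1,-116],1],[[0,0,0],[-22,1,-138],1],[[0,0,0],[-22,1,-153],1],[[0,0,0],[-22,1,-159],1],[[0,0,0],[-22,1,-160],1]]'; python3 go.py 607 -233.5 98
```

```text
time: 24.23
eef_pos: [609.3, -236.9, 224.4]
ee_rot: [0.503, -0.502, 0.498, 0.497]
force: [0.6, -0.2, 0.4]
grip_width: 85.4
pos [ 609.3 -236.9  224.4] t 24.23 grip 85.4 F [ 0.6 -0.2  0.4] q7 [ 0.05  0.42  0.36  1.55 -0.16  1.18  2.  ]
turn [-0.002 -0.001  0.01 ] shift [126.3   3.6   3.6]
tool axes world
 [[ 0.01  -1.     0.002]
 [-0.001  0.002  1.   ]
 [-1.    -0.01  -0.001]]
```

```bash
python3 -m inch '[[[-0.002,0,0.01],[3,2.5,3],1],[[-0.002,0,0.01],[13,2.5,3.5],1],[[-0.002,0,0.01],[30,2.5,3.5],1],[[-0.002,0,0.01],[50,3,3.5],1],[[-0.002,0,0.01],[70,3,3.5],1],[[-0.002,0,0.01],[89,3,3.5],1],[[-0.002,0,0.01],[105,3.5,3.5],1],[[-0.002,0,0.01],[117,3.6,3.5],1],[[-0.002,0,0.01],[123,3.6,3.5],1],[[-0.002,0,0.01],[125,3.6,3.5],1]]'; python3 go.py 607 -233.5 98
```

```text
time: 25.07
eef_pos: [606.5, -232.2, 97.8]
ee_rot: [0.499, -0.5, 0.5, 0.501]
force: [-0.5, 1.1, 0.1]
grip_width: 85.5
pos [ 606.5 -232.2   97.8] t 25.07 grip 85.5 F [-0.5  1.1  0.1] q7 [ 0.07  0.54  0.32  1.67 -0.2   0.96  2.03]
turn [ 0.002 -0.    -0.002] shift [-0.2 -0.5 -1.3]
tool axes world
 [[-0.002 -1.    -0.002]
 [-0.    -0.002  1.   ]
 [-1.     0.002 -0.   ]]
```

```bash
python3 -m inch '[[[0,0,-0.002],[0,-0.5,-1],1],[[0,0,-0.002],[0,-0.5,-1],1],[[0,0,-0.002],[0,-0.5,-1],0.8],[[0,0,-0.002],[0,-0.5,-1],0.6],[[0,0,-0.002],[0,-0.5,-1],0.5],[[0,0,-0.002],[0,-0.5,-1],0.4],[[0,0,-0.002],[0,-0.5,-1],0.3],[[0,0,-0.002],[0,-0.5,-1],0.2],[[0,0,-0.002],[0,-0.5,-1],0],[[0,0,-0.002],[0,-0.5,-1],0]]'; python3 go.py 607 -233.5 285
```

```text
time: 25.9
eef_pos: [607.5, -233.7, 98.6]
ee_rot: [-0.5, 0.501, -0.5, -0.5]
force: [-0.5, 0.3, 5.0]
grip_width: 43.0
pos [ 607.5 -233.7   98.6] t 25.9 grip 43.0 F [-0.5  0.3  5. ] q7 [ 0.07  0.54  0.32  1.67 -0.2   0.96  2.04]
turn [ 0.001 -0.001  0.001] shift [-1.864e+02  3.000e-01  1.000e-01]
tool axes world
 [[ 0.001 -1.    -0.001]
 [-0.001 -0.001  1.   ]
 [-1.    -0.001 -0.001]]
```

```bash
python3 -m inch '[[[0,0,0],[-4,0,0],0],[[0,0,0],[-14,0,0],0],[[0,0,0],[-30,0,0],0],[[0,0,0],[-50,0,0],0],[[0,0,0],[-72,0,0],0],[[0,0,0],[-95,0,0],0],[[0,0,0],[-118,0,0],0],[[0,0,0],[-140,0,0],0],[[0,0,0],[-162,0,0],0],[[0,0,0],[-178,0,0],0]]'; python3 go.py 624 234.6 285
```

```text
time: 26.73
eef_pos: [607.3, -233.3, 278.7]
ee_rot: [-0.5, 0.501, -0.499, -0.5]
force: [0.1, -0.8, -2.8]
grip_width: 42.7
pos [ 607.3 -233.3  278.7] t 26.73 grip 42.7 F [ 0.1 -0.8 -2.8] q7 [ 0.04  0.39  0.37  1.48 -0.14  1.3   1.99]
turn [ 0.002 -0.001  0.002] shift [ -6.7 -17.5 467.9]
tool axes world
 [[ 0.002 -1.    -0.002]
 [-0.001 -0.002  1.   ]
 [-1.    -0.002 -0.001]]
```

```bash
python3 -m inch '[[[0,0,0],[-6,0,4],0],[[0,0,0],[-6,-1,16],0],[[0,0,0],[-6,-2,34],0],[[0,0,0],[-6,-3,58],0],[[0,0,0],[-6,-4,86],0],[[0,0,0],[-6,-5,114],0],[[0,0,0],[-6,-6,143],0],[[0,0,0],[-6,-7,172],0],[[0,0,0],[-6,-8,201],0],[[0,0,0],[-6,-9,230],0]]'; python3 go.py 624 234.6 285
```

```text
time: 27.57
eef_pos: [614.4, -0.1, 282.6]
ee_rot: [0.499, -0.5, 0.5, 0.501]
force: [0.4, 0.7, -2.2]
grip_width: 43.0
pos [ 6.144e+02 -1.000e-01  2.826e+02] t 27.57 grip 43.0 F [ 0.4  0.7 -2.2] q7 [-0.28  0.31  0.28  1.56 -0.09  1.28  1.58]
turn [ 0.003 -0.    -0.001] shift [ -2.5 -10.3 234.7]
tool axes world
 [[-0.001 -1.    -0.003]
 [-0.    -0.003  1.   ]
 [-1.     0.001 -0.   ]]
```

```bash
python3 -m inch '[[[0,0,0],[0,-1,26],0],[[0,0,0],[0,-2,53],0],[[0,0,0],[0,-4,82],0],[[0,0,0],[0,-5,111],0],[[0,0,0],[0,-6,140],0],[[0,0,0],[0,-8,168],0],[[0,0,0],[0,-9,194],0],[[0,0,0],[0,-10,216],0],[[0,0,0],[0,-10,230],0],[[0,0,0],[0,-10.3,234.7],0]]'; python3 go.py 624 234.6 180
```

```text
time: 28.4
eef_pos: [621.7, 239.3, 280.5]
ee_rot: [0.497, -0.501, 0.499, 0.504]
force: [-0.5, 0.0, -2.1]
grip_width: 43.0
pos [621.7 239.3 280.5] t 28.4 grip 43.0 F [-0.5  0.  -2.1] q7 [-0.56  0.41  0.18  1.43 -0.08  1.32  1.21]
turn [ 0.009  0.001 -0.005] shift [100.5  -2.7  -4.8]
tool axes world
 [[-0.005 -1.    -0.009]
 [ 0.001 -0.009  1.   ]
 [-1.     0.005  0.001]]
```

```bash
python3 -m inch '[[[0.005,0,-0.003],[3,-2,-3],0],[[0.009,0,-0.005],[12,-2,-4.5],0],[[0.009,0,-0.005],[28,-2,-4.5],0],[[0.009,0,-0.005],[46,-2.5,-4.5],0],[[0.009,0,-0.005],[64,-2.5,-4.5],0],[[0.009,0,-0.005],[82,-2.5,-4.5],0],[[0.009,0,-0.005],[97,-2.5,-4.5],0],[[0.009,0,-0.005],[107,-2.5,-4.5],0],[[0.009,0,-0.005],[111,-2.5,-4.5],0],[[0.009,0,-0.005],[112,-2.5,-4.5],0]]'; python3 go.py 624 234.6 103
python3 - <<'E'
from plant import r
import cv2
for n in("top","side"): cv2.imwrite(f"pics/{n}8.png",cv2.cvtColor(r.capture(n)["pixels"],4))
E
```

```text
time: 29.23
eef_pos: [623.3, 233.3, 167.4]
ee_rot: [0.5, -0.499, 0.501, 0.5]
force: [-0.0, 0.2, -1.5]
grip_width: 42.7
pos [623.3 233.3 167.4] t 29.23 grip 42.7 F [-0.   0.2 -1.5] q7 [-0.55  0.48  0.17  1.57 -0.09  1.1   1.22]
turn [-0.002 -0.001 -0.002] shift [64.4 -0.8  1.4]
tool axes world
 [[-0.002 -1.     0.002]
 [-0.001  0.002  1.   ]
 [-1.     0.002 -0.001]]
```

View pics/side8.png

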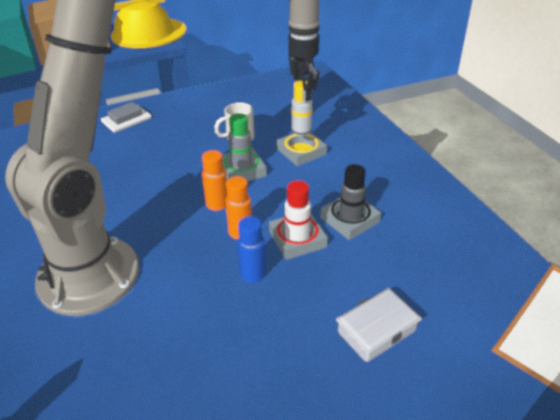

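The yellow flask is upright above the yellow well, base near (302,128). Lowering it.

```bash
python3 -m inch '[[[0,0,0],[3,-0.8,1],0],[[0,0,0],[10,-0.8,1],0],[[0,0,0],[20,-0.8,1],0],[[0,0,0],[31,-0.8,1],0],[[0,0,0],[42,-0.8,1],0],[[0,0,0],[51,-0.8,1],0],[[0,0,0],[57,-0.8,1],0],[[0,0,0],[60,-0.8,1],0],[[0,0,0],[61,-0.8,1],0],[[0,0,0],[61,-0.8,1],0]]'; python3 go.py 624 234.6 102.6
```

```text
time: 30.17
eef_pos: [625.1, 235.4, 107.9]
ee_rot: [0.501, -0.5, 0.5, 0.5]
force: [0.8, 0.1, -1.4]
grip_width: 42.8
pos [625.1 235.4 107.9] t 30.17 grip 42.8 F [ 0.8  0.1 -1.4] q7 [-0.54  0.54  0.16  1.62 -0.1   0.99  1.23]
turn [-0.001  0.001  0.001] shift [ 5.3  1.1 -0.8]
tool axes world
 [[ 0.001 -1.     0.001]
 [ 0.001  0.001  1.   ]
 [-1.    -0.001  0.001]]
```

```bash
python3 -m inch '[[[0,0,0],[1,1,-0.8],0],[[0,0,0],[2.2,1,-0.8],0],[[0,0,0],[3.4,1,-0.8],0],[[0,0,0],[4.3,1,-0.8],0],[[0,0,0],[5,1,-0.8],0],[[0,0,0],[5.5,1,-0.8],0],[[0,0,0],[5.8,1,-0.8],0],[[0,0,0],[5.8,1,-0.8],0],[[0,0,0],[5.8,1,-0.8],0],[[0,0,0],[5.8,1,-0.8],0]]'; python3 go.py 624 234.6 200
```

```text
time: 31.0
eef_pos: [624.3, 234.6, 102.6]
ee_rot: [0.501, -0.5, 0.5, 0.5]
force: [-1.4, -0.9, 1.9]
grip_width: 43.2
pos [624.3 234.6 102.6] t 31.0 grip 43.2 F [-1.4 -0.9  1.9] q7 [-0.54  0.55  0.16  1.62 -0.1   0.98  1.23]
turn [-0.001  0.001  0.001] shift [-97.4   0.2   0.1]
tool axes world
 [[ 0.001 -1.     0.001]
 [ 0.001  0.001  1.   ]
 [-1.    -0.001  0.001]]
```

```bash
python3 -m inch '[[[0,0,0],[0,0,0],0.55],[[0,0,0],[0,0,0],0.65],[[0,0,0],[0,0,0],0.8],[[0,0,0],[0,0,0],1],[[0,0,0],[0,0,0],1],[[0,0,0],[-4,0,0],1],[[0,0,0],[-18,0,0],1],[[0,0,0],[-40,0,0],1],[[0,0,0],[-65,0,0],1],[[0,0,0],[-90,0,0],1]]'; python3 -m inch '[[[0,0,0],[-15,0,10],1],[[0,0,0],[-35,0,35],1],[[0,0,0],[-55,0,65],1],[[0,0,0],[-70,0,95],1],[[0,0,0],[-80,0,125],1],[[0,0,0],[-85,0,150],1],[[0,0,0],[-85,0,165],1],[[0,0,0],[-85,0,170],1],[[0,0,0],[-85,0,170],1],[[0,0,0],[-85,0,170],1]]'
python3 - <<'E'
from plant import r
from meas import *
import pickle
C={n:r.capture(n) for n in("top","side")};pickle.dump(C,open("c9.pkl","wb"))
C0=pickle.load(open("c0.pkl","rb"))
for n in C: cv2.imwrite(f"pics/{n}9.png",cv2.cvtColor(C[n]["pixels"],4))
Hd={"red":(465.1,-81.6),"yellow":(624.2,234.6),"green":(440,220),"black":(607.7,-72.9)}
F={"red":(150,23),"yellow":(140,22),"green":(160,24),"black":(145,23)}
for k,(h,R) in F.items():
    h+=4;x,y=Hd[k]
    for n,c in C.items():
        uv=hullc(np.r_[proj(c,circ(x,y,h,R)),proj(c,circ(x,y,h-43,R))])
        # mask limited to predicted cap region, excludes band/pad
        k2=np.zeros((420,560),np.uint8);cv2.fillConvexPoly(k2,cv2.convexHull(np.r_[proj(c,circ(x,y,h+8,R+7)),proj(c,circ(x,y,h-41,R+7))].astype(np.int32)),1)
        bs=blobs(mask(c,k)&k2,40); b=max(bs,key=lambda b:b[1][4]); m=maskhull(b[3])
        s=solve(lambda p:hullc(np.r_[proj(c,circ(p[0],p[1],h,R)),proj(c,circ(p[0],p[1],h-43,R))])-m)
        print(k,n,s.round(1),"off",(s-Hd[k]).round(1),"pred px",uv.round(0))
E
```

```text
time: 31.83
eef_pos: [623.9, 234.4, 193.5]
ee_rot: [0.501, -0.5, 0.5, 0.5]
force: [-0.1, 0.1, 0.3]
grip_width: 85.4
time: 32.67
eef_pos: [624.3, 402.8, 278.2]
ee_rot: [0.5, -0.5, 0.501, 0.499]
force: [0.0, -0.4, -1.0]
grip_width: 85.3
red top [469.  -85.4] off [ 3.9 -3.8] pred px [317. 218.]
red side [464.3 -81.6] off [-0.8  0. ] pred px [298. 194.]
yellow top [624.5 235.1] off [0.3 0.5] pred px [169. 149.]
yellow side [624.8 236.8] off [0.6 2.2] pred px [302. 113.]
green top [440.6 220.5] off [0.6 0.5] pred px [174. 233.]
green side [440.2 219.6] off [ 0.2 -0.4] pred px [238. 124.]
black top [608.4 -71.7] off [0.7 1.2] pred px [311. 153.]
black side [608.5 -74.2] off [ 0.8 -1.3] pred px [354. 177.]
```

View pics/top9.png

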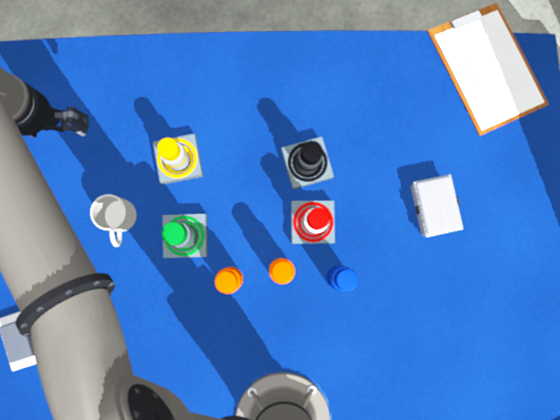

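View pics/side9.png

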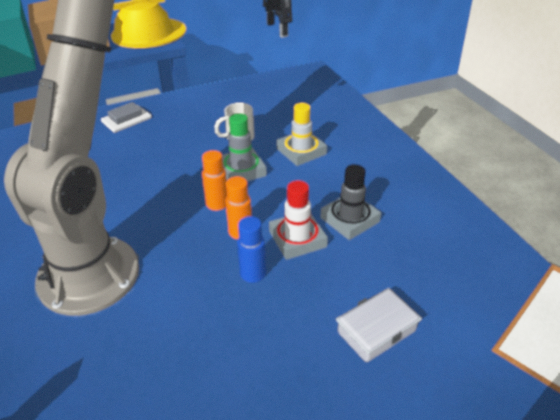

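All four flasks stand in their own holders, at (173,155), (310,158), (178,234) and (315,219) in the top view. The mug and box look unmoved. The red top-view offset (about 5 mm) probably comes from the red ring merging with the cap mask, since the side view gives under 1 mm. Handing in.

```bash
python3 -c "
from plant import r
print(r.finish_job())"
```

```text
the job is handed in; nothing more can be done
None
```

All four flasks stand upright and released in the holders of their cap colours. I moved them one at a time by the cap (red, green, black, yellow) and handed the job in at about 33 s of the 102 s allowed. The hand-in gives no verdict.

**Setting down:** each flask was lowered until the vertical force changed sign (about −1 to −3 N before, +1 to +3 N after), with the tool 4 mm above its pick-up height. That matches the well floor. The gripper was then opened and moved clear.

**Position, last pictures:** yellow, green and black are within about 2.5 mm of their well axes in both cameras. For red the two views disagreed: the side view gives under 1 mm, while the top view gives about 5 mm. The red ring merging with the cap in the image probably explains it, and both are inside the 15 mm limit.

**Bystanders:** the mug, lunch box and look-alikes appear unmoved by eye; I did not measure them again.

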